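# Clock a rocker shaft in its V-stand and lock it with the keeper

## Task

The rocker shaft lies in the V-stand with its long flat turned away from the top, to the far side or underneath. Roll the shaft in its two V-supports until the flat faces straight up, then push the keeper slide fully home across the flat to lock the shaft. Do not lift the shaft out of the V-supports, leave the other parts on the counter where they stand, and let go of everything at the end.

Things in the scene. Friction and masses are not known exactly. Their poses are not given: they have to be found in the camera images.
- stand: Grey steel V-stand, fixed to the counter; origin under the centre of its base plate (120 mm along x, 230 along y, 16 thick). Two V-supports (90 degree V, 18 mm thick, 75 wide, tops 3 mm below the shaft's axis) at y = -88 and +88 mm; between them the shaft is clear all round down to the base, but for the keeper post. Its -x side is towards the robot, within about 25 degrees.
- seat (a point): Fixed point of the stand on the axis of the Vs, midway between them, 120 mm above the counter: the middle of the resting shaft (within 4 mm along its length). Axes as the stand's, y along the groove. At the start the shaft's flat faces 55 to 165 degrees from straight up, over towards the stand's +x side: feel for it (by the width between the fingers) or look. The shaft stays as turned.
- shaft: Hollow steel rocker shaft, 44 mm in diameter, 200 long, about 0.7 kg (varies), loose in the Vs. Origin at mid-length on its axis, y axis along it. A flat runs along the middle 148 mm (26 mm at each end, resting in the Vs, are round), 14 mm from the axis, 34 mm wide: square across it the shaft measures 36 mm, not 44. The reported pose does NOT tell where round the shaft the flat is.
- keeper (a joint): Steel slide on the stand, value in m: 0 drawn back (starts within 6 mm of it), 0.052 fully home. Moves along the stand's +x with about 2 N of friction, stays where it is left. Its bar, 22 mm wide (y = +39 to +61 mm of the stand), 10 thick, passes 2.5 mm above the upturned flat. If the flat is more than about 8 degrees off level, the bar stops hard against the shaft (at about 0.022 if it meets the round).
- keeper_tab (a point): Centre of the top edge of the keeper's upright tab (12 mm thick along x, 30 wide, standing 32 mm above the bar), 178.5 mm above the counter, at x = -99, y = +50 mm of the stand when the keeper reads 0. It is pushed from behind, the stand's -x side, where there is free space (the bar ends 6 mm behind this point). Moves with the keeper; axes as the stand's.
- keeper_post (a point): Fixed: centre of the top of the post (44 by 44 mm, standing on the base and overhanging it) that carries the keeper, at x = -68, y = +50 mm of the stand, 135 mm above the counter, with 8 mm high guide rails either side of the bar. Axes as the stand's.
- bushing: Bystander: open bronze bushing standing on end, 68 mm in diameter, 85 mm high; origin at the centre of its underside.
- gear: Bystander: dark steel gear lying flat, 118 mm in diameter, 36 mm high; origin at the centre of its underside.
- carton: Bystander: small white and blue carton, 75 x 110 x 60 mm high; origin at the centre of its underside.
There are look-alikes about, which are no part of the job. There is more than one size of the shaft; the job needs the middle-sized.

How it is judged:
By the outcome, as a careful person would: the job done as asked, in the order asked, and still so for the second after the job is handed in, with the robot touching nothing.
It also fails if it takes over 64 s, if anything falls off the work surface, if the arm or the gripper's body presses on something with over 40 N, if the wrist force passes 120 N, or if a joint passes its speed limit or range.

## Robot

A 7-joint arm with a two-finger parallel gripper is mounted at the origin on the work surface. World frame = base frame: x ahead of the robot, y to its left, z up, the work surface at z = 0. Lengths are in m, angles in rad, forces in N, time in s.
With the tool pointing down it reaches from about 0.4 to 0.85 m from the base axis. Payload 10.4 kg.
Tool frame: the origin (TCP) lies at the very end of the fingers, on their centre line; the grasp point (between the pads) lies 19 mm behind it; z points along the fingers, y is the line along which they close (so a half turn about z gives the same grasp; the last joint's range is limited). The gripper opens to 85 mm and grips with 20 to 120 N. Pads are 22 mm wide; open, the fingers measure 114 mm over their backs; the gripper's body (76 mm by 85 mm) begins 54 mm behind the grasp point. The pads swing forward as they close: fully open they stand 13 mm farther back than shut.
Start: joints at [1.189, 0.332, -0.065, 1.46, 0.022, 1.35, -0.088], TCP at [0.219, -0.585, 0.231] pointing down, gripper open.
Joint ranges: [-2.6, 2.6], [-0.5, 2.12], [-1.47, 1.34], [0.16, 2.42], [-1.27, 4.41], [0.06, 2.06], [-2.6, 2.6]. Speed limits (rad/s): [2.22, 2.22, 2.79, 2.79, 3.14, 3.14, 3.14].

## Interface

Orientations are given as a unit quaternion [x, y, z, w].
In Python, from workcell import * gives the robot as it stands.
- The arm moves only by the tool step_arm, never from a script. Its argument "commands" is one flat list of numbers, 7 for each row, row after row: the finger opening in mm, from 0 to 85.4, then the shift along the world's x, y, z as a fraction of full scale, then the turn, a rotation vector about the world's x, y, z as a fraction of full scale. A call has exactly 10 rows; each row is the pose to reach, as a shift and turn from the pose commanded when the call began, turning the shorter way round; what a row does not reach only later rows make up. Full scale, the value 1, is 0.6 m for a shift and pi rad for a turn. A row lasts 1/8 s, in which the tool goes at most 62.5 mm and 10.7 degrees, less where a joint would pass 70% of its speed; a pose out of reach is approached as far as the arm can. A call with a number of a shift or a turn outside -1 to 1 is refused whole. A call with a gripper value outside its range is refused whole. The fingers move at their own pace and stop on an object; "squeeze" is the grip in N (left out, the last holds). Time passes only in rows, so rows that repeat a pose let the fingers close, or fill a call up. It gives the time, the measured TCP pose, the force, the opening and the grip force at its end, in the units of the state.
- get_obs(): the state, without advancing time (a new reading comes with each control period).
- camera(name): name is "side" or "top"; returns the picture (480x640x3 uint8, red, green, blue); there is no depth.
- camera_params(name): a dict with "mtx" (3x3 intrinsics, pixels), "extrinsics" (4x4, takes a point from world to camera coordinates). Camera axes: x right, y down, z forward; pixel columns grow to the right and rows downward; lengths in m; the calibration is good to about 2 mm. A picture is of the moment at which its call begins. camera_params takes no time and is no camera call.
- hand_in(): hands the job in; it is judged then, once.
The state is a dict: "clock": time; "joint_pos": joint angles; "joint_velocities": joint speeds; "tau": joint torques, N m; "position": TCP position; "ee_rot": TCP orientation; "ft_force": force on the tool from outside, world axes, zero at the start; "torque": the same for the moment, N m; "grip_width": opening from 0.0 (shut) to 1.0 (fully open); "grasp_force": force on a finger pad.
Only numpy, scipy, OpenCV 4.12 (cv2) and the standard library are available. Lean on these libraries where they do the work, as an engineer would, in place of code of your own. Each camera call takes 0.05 s, during which the arm holds its last target. There are 200 camera calls.

## Working session

There is one attempt and no reset: what is moved stays moved. The work goes in short steps, Python scripts to look and compute and a tool call to move; the robot and the scene stay as the last step left them, time stands still between calls to the robot, and variables do not carry over. Pictures are saved under pics/ and viewed, at most 10 in all, crops included, and the job is handed in when it is done.

Besides the shell and the picture viewer there is one more tool, called after ">>>" by a JSON object that holds its "op" and its "data", one argument or row to a line. step_arm: Moves the arm, as the interface text tells. Its arguments: {"type":"object","properties":{"commands":{"type":"array","items":{"type":"number"}},"squeeze":{"type":"number"}},"required":["commands"]}

```bash
mkdir -p pics; python3 - <<'E'
from workcell import *
import cv2
for n in("side","top"):
    cv2.imwrite(f"pics/{n}0.png",camera(n)[:,:,::-1]); p=camera_params(n); print(n,p["mtx"].round(1).tolist(),p["extrinsics"].round(4).tolist())
o=get_obs(); print({k:o[k] for k in("clock","position","ee_rot","ft_force","grip_width")})
E
```

```text
side [[551.5, 0.0, 315.8], [0.0, 551.5, 241.6], [0.0, 0.0, 1.0]] [[-0.9303, -0.3665, -0.0131, 0.4358], [-0.2007, 0.5389, -0.8181, 0.2208], [0.3069, -0.7585, -0.5749, 1.2296], [0.0, 0.0, 0.0, 1.0]]
top [[584.7, 0.0, 325.3], [0.0, 584.7, 231.4], [0.0, 0.0, 1.0]] [[0.0196, -0.9997, -0.0108, 0.0139], [-0.996, -0.0186, -0.0878, 0.4989], [0.0876, 0.0125, -0.9961, 1.3895], [0.0, 0.0, 0.0, 1.0]]
{'clock': 0.1, 'position': array([ 0.21935723, -0.58488661,  0.23058775]), 'ee_rot': array([ 9.83948525e-01,  1.78451337e-01, -1.29926038e-04, -6.35344426e-04]), 'ft_force': array([ 0.2208412 ,  0.10734774, -0.24220869]), 'grip_width': 1.0005865214973353}
```

View pics/side0.png

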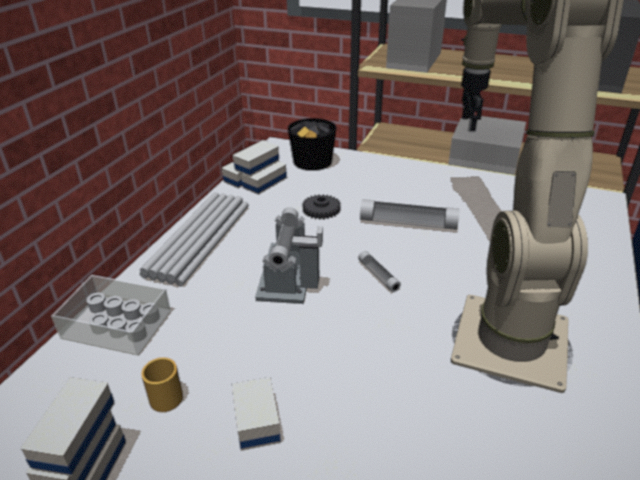

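View pics/top0.png

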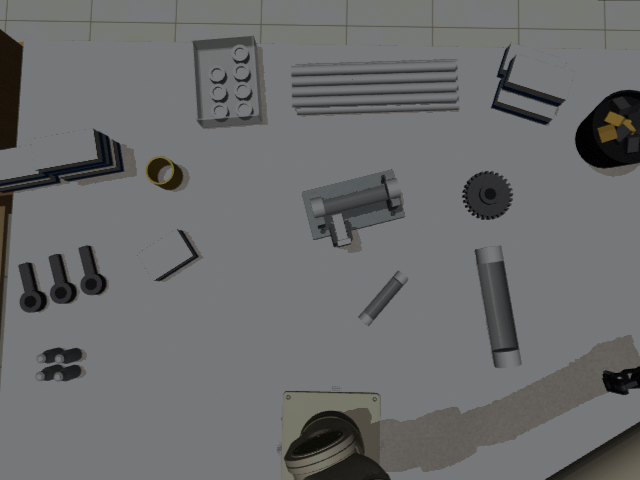

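The side view shows the stand at about (290,255) with its keeper post to the right. In the top view the stand is at about (353,203), with shaft ends near (318,207) and (393,190) and the keeper at (340,230). I'll zoom in on both.

```bash
python3 - <<'E'
import cv2,numpy as np
a=cv2.imread("pics/top0.png")[160:260,290:420]; b=cv2.imread("pics/side0.png")[195:310,245:335]
a=cv2.resize(a,None,fx=6,fy=6,interpolation=cv2.INTER_CUBIC)
a=cv2.convertScaleAbs(a,alpha=1.5)
b=cv2.resize(b,None,fx=5,fy=5,interpolation=cv2.INTER_CUBIC)
cv2.imwrite("pics/a.png",a);cv2.imwrite("pics/b.png",b)
E
```

```text
(no output)
```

View pics/a.png

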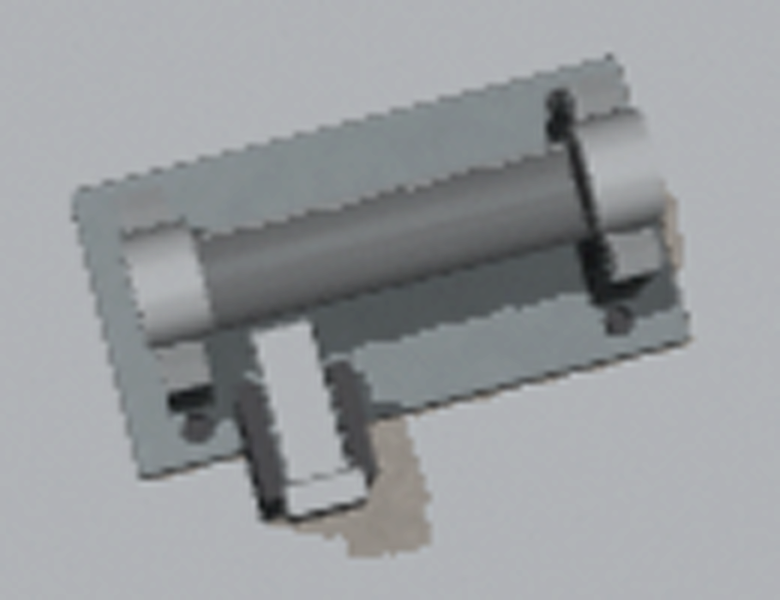

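View pics/b.png

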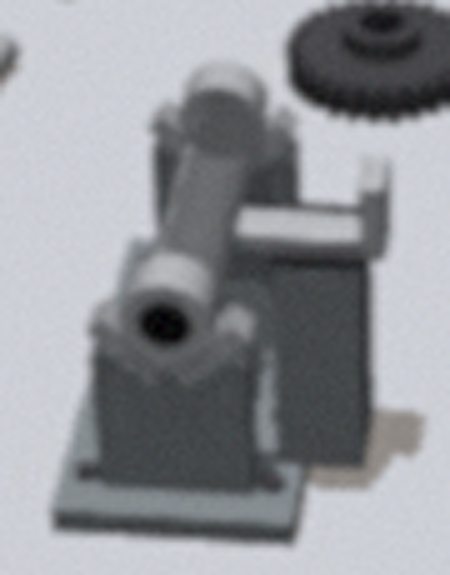

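The top crop shows the base corners at (75,188), (612,58), (690,340) and (140,478). The dark middle of the shaft is cut back on its +x edge and measures about 38 mm against 44 mm, so the flat is at about 90° to the far side. The side crop shows the bore of the +y end at (165,323). Next I fit the stand pose.

```bash
cat > h.py <<'E'
from workcell import *
import numpy as np
from scipy.optimize import least_squares
from scipy.spatial.transform import Rotation as R
P={n:camera_params(n) for n in("side","top")}
def proj(n,p):
    c=P[n]["extrinsics"]@np.r_[p,1]; q=P[n]["mtx"]@c[:3]; return q[:2]/q[2]
def w(s,p): return R.from_euler('z',s[2]).apply(np.array(p,float))+[s[0],s[1],0]
E
python3 - <<'E'
from h import *
T=lambda u,v:np.array([290+u/6,160+v/6]); S=lambda u,v:np.array([245+u/5,195+v/5])
obs=[("top",(.06,.115,.016),T(75,188)),("top",(.06,-.115,.016),T(612,58)),("top",(-.06,-.115,.016),T(690,340)),("top",(-.06,.115,.016),T(140,478)),
("side",(.06,.115,.016),S(55,512)),("side",(-.06,.115,.016),S(297,527)),("side",(0,.1,.12),S(165,323))]
f=lambda s:np.concatenate([proj(n,w(s,p))-q for n,p,q in obs])
r=least_squares(f,[.55,0,.2],loss='soft_l1');s=r.x
print("stand",s,np.degrees(s[2]));print(f(s).reshape(-1,2).round(1).tolist())
for p in[(0,0,.12),(0,-.03,.12),(-.099,.05,.1785)]: print(p,w(s,p))
for n in("top",):
  for p in [(0,.1,.12),(0,-.1,.12),(-.099,.05,.1785)]: print((proj(n,w(s,p))-[290,160])*6)
print((proj("side",w(s,(-.099,.05,.1785)))-[245,195])*5)
R0=R.from_quat(get_obs()["ee_rot"]);print(R0.as_matrix().round(3).tolist())
# turn so tool z=down, tool y = stand x ; both options
for sg in(1,-1):
    yx=R.from_euler('z',s[2]).apply([sg,0,0]); M=np.c_[np.cross(yx,[0,0,-1]),yx,[0,0,-1]]
    print(sg,((R.from_matrix(M)*R0.inv()).as_rotvec()/np.pi).round(4))
print(get_obs()["joint_pos"])
E
```

```text
stand [ 0.56605202 -0.0428798   0.26585151] 15.23216975845274
[[-1.2, 1.0], [0.6, -0.2], [0.2, 0.1], [-0.1, 0.2], [-0.9, -0.7], [-0.3, -0.7], [0.2, 0.5]]
(0, 0, 0.12) [ 0.56605202 -0.0428798   0.12      ]
(0, -0.03, 0.12) [ 0.57393395 -0.07182587  0.12      ]
(-0.099, 0.05, 0.1785) [ 0.45739343 -0.02064671  0.1785    ]
[130.80968335 294.84998027]
[646.3509859  165.53575183]
[328.28713457 507.23080018]
[387.40475214 172.37352575]
[[0.936, 0.351, -0.0], [0.351, -0.936, 0.001], [-0.0, -0.001, -1.0]]
1 [-2.000e-04 -4.000e-04  4.704e-01]
-1 [-4.000e-04  2.000e-04 -5.296e-01]
[ 1.18939755  0.33283682 -0.06469723  1.46083672  0.02156957  1.34990986
 -0.08848358]
```

>>> {"op": "step_arm", "data": {
  "commands": [70,0.585,0.853,0.035,0,0,0.4704,70,0.585,0.853,0.035,0,0,0.4704,70,0.585,0.853,0.035,0,0,0.4704,70,0.585,0.853,0.035,0,0,0.4704,70,0.585,0.853,0.035,0,0,0.4704,70,0.585,0.853,0.035,0,0,0.4704,70,0.585,0.853,0.035,0,0,0.4704,70,0.585,0.853,0.035,0,0,0.4704,70,0.585,0.853,0.035,0,0,0.4704,70,0.585,0.853,0.035,0,0,0.4704],
  "squeeze": 25
}}

```text
clock: 1.35
position: [0.5713, -0.0716, 0.2522]
ee_rot: [0.607, 0.795, -0.0, -0.0]
ft_force: [0.7, -0.7, -0.8]
grip_width: 0.819
grasp_force: 0.0
```

>>> {"op": "step_arm", "data": {
  "commands": [50,0.039,-0.01,-0.047,0.102,-0.375,0,50,0.039,-0.01,-0.047,0.102,-0.375,0,50,0.039,-0.01,-0.047,0.102,-0.375,0,50,0.039,-0.01,-0.047,0.102,-0.375,0,50,0.039,-0.01,-0.047,0.102,-0.375,0,50,0.039,-0.01,-0.047,0.102,-0.375,0,50,0.039,-0.01,-0.047,0.102,-0.375,0,50,0.039,-0.01,-0.047,0.102,-0.375,0,50,0.039,-0.01,-0.047,0.102,-0.375,0,50,0.039,-0.01,-0.047,0.102,-0.375,0]
}}

```text
clock: 2.6
position: [0.5994, -0.0893, 0.2974]
ee_rot: [0.495, 0.715, 0.35, 0.348]
ft_force: [0.7, 0.0, 0.6]
grip_width: 0.584
grasp_force: 0.0
```

```bash
python3 - <<'E'
from h import *
import cv2
o=get_obs();print(o["joint_pos"].round(3),R.from_quat(o["ee_rot"]).as_matrix()[:,2])
for n in("top","side"): cv2.imwrite(f"pics/{n}1.png",camera(n)[:,:,::-1])
a=cv2.imread("pics/top1.png")[140:300,270:430];b=cv2.imread("pics/side1.png")[150:310,215:375]
cv2.imwrite("pics/c.png",np.hstack([cv2.resize(i,(400,400),interpolation=cv2.INTER_CUBIC) for i in(a,b)]))
E
```

```text
[-0.107 -0.27   0.36   2.28  -1.127  0.341  1.59 ] [ 0.84451205  0.15482935 -0.51266682]
```

View pics/c.png

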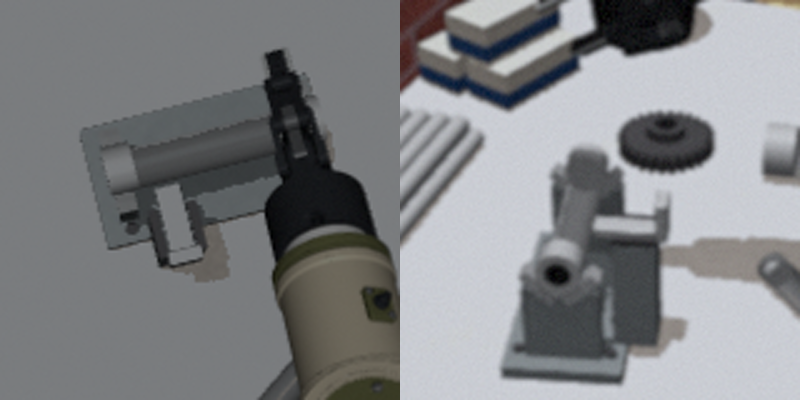

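The top view shows the gripper above the −y half of the shaft. The arm reached only about 59° of tilt, and at too high a z. I'll identify the kinematics so that I can plan strokes within reach.

```bash
cat > kin.py <<'E'
import itertools,numpy as np
from scipy.optimize import least_squares
from scipy.spatial.transform import Rotation as R
AX=['z','y','z','y','z','y','z']
def fk(q,sg,L):
    # L: offsets after joints: d1, upper, forearm, tool, (x offsets at elbow and wrist)
    d=[(0,0,L[0]),(0,0,0),(L[4],0,L[1]),(-L[4],0,0),(L[5],0,L[2]),(L[6],0,0),(0,0,L[3])]
    M=R.identity();p=np.zeros(3)
    for i in range(7):
        M=M*R.from_euler(AX[i],sg[i]*q[i]); p=p+M.apply(d[i])
    return p,M
E
python3 - <<'E'
from h import *
from kin import *
o=get_obs()
D=[([1.18939755,0.33283682,-0.06469723,1.46083672,0.02156957,1.34990986,-0.08848358],[.21935723,-.58488661,.23058775],[9.83948525e-01,1.78451337e-01,-1.29926038e-04,-6.35344426e-04]),(o["joint_pos"],o["position"],o["ee_rot"])]
res=[]
for sg in itertools.product([1,-1],repeat=7):
    Rs=[fk(q,sg,np.zeros(7))[1] for q,_,_ in D]
    T=[R.from_quat(r) for _,_,r in D]
    # constant tool rot about z
    C=[a.inv()*b for a,b in zip(Rs,T)]
    res.append(((C[0].inv()*C[1]).magnitude(),sg,C[0].as_rotvec().round(3)))
res.sort(key=lambda t:t[0])
for r in res[:4]:
    print(r)
    f=lambda L:np.concatenate([fk(q,r[1],L)[0]-p for q,p,_ in D]+[0.02*(L[4:])])
    s=least_squares(f,[.3,.4,.4,.25,0,0,0]);print(s.x.round(4),np.abs(s.fun[:6]).max())
E
```

```text
(5.540413011948645e-09, (-1, 1, -1, 1, -1, 1, -1), array([-0.   ,  0.   ,  1.571]))
[-1.0886  2.2713  0.3103  1.412  -0.0806 -0.722   0.484 ] 0.007310547326929068
(0.47216283934171177, (1, -1, -1, 1, -1, 1, 1), array([-0.761,  0.266, -2.062]))
[10.4673 -3.5309 -0.8311 10.2852 -1.2429 -6.6332  4.7328] 0.07444950110381668
(0.4751973281323767, (1, 1, -1, 1, -1, 1, 1), array([ 2.000e-03, -2.000e-03, -2.157e+00]))
[-10.3754  15.5167  -1.333   10.0886  -0.8549  -6.4396   4.6529] 0.0683716240516953
(0.4902889613777578, (-1, 1, 1, 1, 1, 1, 1), array([-0.   ,  0.   ,  1.616]))
[-0.1503  1.2526  0.6332  0.6674 -0.1067 -0.0746  0.293 ] 0.0020791213548783105
```

```bash
cat > mv.py <<'E'
from h import *
import json,os,sys
S=[0.56605,-0.04288,0.26585]
Z=R.from_euler('z',S[2])
def pose(t,ys,tx=0,ty=0,tz=0.0,zaxis=.12,back=0):
    "tool tilted -t deg about stand y, grasp point on axis at ys; (ty) shift along tool y, back = retreat along tool z"
    M=Z.as_matrix()@R.from_euler('y',-t,degrees=True).as_matrix()@np.array([[0,1,0],[1,0,0],[0,0,-1.]])
    c=w(S,(tx,ys,zaxis+tz))
    return c+M@np.array([0,ty,.019-back]),R.from_matrix(M)
def rel(p0,R0,p,Rr):
    return np.r_[(p-p0)/.6,(Rr*R0.inv()).as_rotvec()/np.pi].round(4).tolist()
def now():
    o=get_obs()
    d=json.load(open("log.json")) if os.path.exists("log.json") else []
    d.append([list(map(float,o[k])) for k in("joint_pos","position","ee_rot")]);json.dump(d,open("log.json","w"))
    return o["position"],R.from_quat(o["ee_rot"]),o
E
python3 - <<'E'
from mv import *
p,r,o=now()
print(rel(p,r,*pose(0,-.035,back=.1)))
E
```

```text
[-0.0399, 0.0158, -0.1601, -0.0455, 0.3254, -0.0281]
```

>>> {"op": "step_arm", "data": {
  "commands": [70,-0.0399,0.0158,-0.08,-0.0455,0.3254,-0.0281,70,-0.0399,0.0158,-0.08,-0.0455,0.3254,-0.0281,70,-0.0399,0.0158,-0.08,-0.0455,0.3254,-0.0281,70,-0.0399,0.0158,-0.08,-0.0455,0.3254,-0.0281,70,-0.0399,0.0158,-0.08,-0.0455,0.3254,-0.0281,70,-0.0399,0.0158,-0.08,-0.0455,0.3254,-0.0281,70,-0.0399,0.0158,-0.08,-0.0455,0.3254,-0.0281,70,-0.0399,0.0158,-0.16,-0.0455,0.3254,-0.0281,70,-0.0399,0.0158,-0.16,-0.0455,0.3254,-0.0281,70,-0.0399,0.0158,-0.16,-0.0455,0.3254,-0.0281]
}}

```text
clock: 3.95
position: [0.5754, -0.0801, 0.2018]
ee_rot: [0.608, 0.794, -0.002, 0.001]
ft_force: [0.4, 0.5, 0.7]
grip_width: 0.821
grasp_force: 0.0
```

```bash
python3 - <<'E'
from mv import *
p,r,o=now()
print(o["joint_pos"].round(3),p)
print(rel(p,r,*pose(0,-.035,ty=-.004)))
E
```

```text
[ 0.211  0.262 -0.182  1.615  0.053  1.27   0.282] [ 0.57541948 -0.08014373  0.20180062]
[-0.0067, 0.0041, -0.168, 0.0013, -0.0004, 0.0009]
```

>>> {"op": "step_arm", "data": {
  "commands": [70,-0.0067,0.0041,0,0.0013,-0.0004,0.0009,70,-0.0067,0.0041,-0.084,0.0013,-0.0004,0.0009,70,-0.0067,0.0041,-0.168,0.0013,-0.0004,0.0009,70,-0.0067,0.0041,-0.168,0.0013,-0.0004,0.0009,70,-0.0067,0.0041,-0.168,0.0013,-0.0004,0.0009,50,-0.0067,0.0041,-0.168,0.0013,-0.0004,0.0009,40,-0.0067,0.0041,-0.168,0.0013,-0.0004,0.0009,25,-0.0067,0.0041,-0.168,0.0013,-0.0004,0.0009,25,-0.0067,0.0041,-0.168,0.0013,-0.0004,0.0009,25,-0.0067,0.0041,-0.168,0.0013,-0.0004,0.0009],
  "squeeze": 25
}}

```text
clock: 5.2
position: [0.5737, -0.0767, 0.1025]
ee_rot: [0.606, 0.795, 0.002, 0.002]
ft_force: [2.5, 0.4, 6.3]
grip_width: 0.452
grasp_force: 24.5
```

```bash
python3 - <<'E'
from mv import *
from kin import *
p,r,o=now()
print(o["joint_pos"].round(3),p,o["ft_force"],o["torque"],o["grip_width"]*85.4,o["grasp_force"])
D=json.load(open("log.json"));D.append([[1.18939755,0.33283682,-0.06469723,1.46083672,0.02156957,1.34990986,-0.08848358],[.21935723,-.58488661,.23058775],0])
sg=(-1,1,-1,1,-1,1,-1)
for reg in(1e-3,.05,10):
    f=lambda L:np.concatenate([fk(q,sg,L)[0]-p for q,p,_ in D]+[reg*(L[4:])])
    s=least_squares(f,[.3,.4,.4,.25,0,0,0]);print(s.x.round(4),np.abs(s.fun[:-3]).max())
E
```

```text
[ 0.205  0.34  -0.18   1.735  0.069  1.067  0.27 ] [ 0.57368378 -0.07668279  0.10245723] [2.54165618 0.42330344 6.25049227] [ 0.17418027 -0.71299932 -0.05508072] 38.56497313821357 24.53671082854271
[ 0.1204  1.0008  0.5087  0.7986 -0.1837 -0.2014  0.0186] 0.03832520031013245
[ 0.1195  0.9587  0.5003  0.7614 -0.1636 -0.1889  0.0193] 0.03794024916651764
[ 2.327e-01  4.695e-01  4.846e-01  3.410e-01  1.000e-04 -4.000e-04
 -3.000e-04] 0.044094055232578123
```

Width 38.6 mm: the flat is about 10° off the pad and held by friction. I'll regrip at a 10° tilt to find which way.

```bash
python3 - <<'E'
from mv import *
p,r,o=now()
for t in (10,-10): print(t,rel(p,r,*pose(t,-.035,ty=-.004)))
E
```

```text
10 [0.0016, -0.0002, -0.0031, 0.0148, -0.0518, -0.0006]
-10 [-0.009, -0.0031, -0.0008, -0.0145, 0.0554, -0.0007]
```

>>> {"op": "step_arm", "data": {
  "commands": [60,0,0,0,0,0,0,60,0,0,0,0,0,0,60,0.0016,-0.0002,-0.003,0.0148,-0.0518,-0.0006,60,0.0016,-0.0002,-0.003,0.0148,-0.0518,-0.0006,60,0.0016,-0.0002,-0.003,0.0148,-0.0518,-0.0006,45,0.0016,-0.0002,-0.003,0.0148,-0.0518,-0.0006,40,0.0016,-0.0002,-0.003,0.0148,-0.0518,-0.0006,25,0.0016,-0.0002,-0.003,0.0148,-0.0518,-0.0006,25,0.0016,-0.0002,-0.003,0.0148,-0.0518,-0.0006,25,0.0016,-0.0002,-0.003,0.0148,-0.0518,-0.0006],
  "squeeze": 25
}}

```text
clock: 6.45
position: [0.5756, -0.0759, 0.0999]
ee_rot: [0.604, 0.792, 0.07, 0.053]
ft_force: [10.3, 2.4, 1.2]
grip_width: 0.424
grasp_force: 27.5
```

```bash
python3 - <<'E'
from mv import *
p,r,o=now()
print(o["joint_pos"].round(3),p,o["ft_force"],o["torque"],o["grip_width"]*85.4,o["grasp_force"])
for t in (5,0,-10,-15): print(t,rel(p,r,*pose(t,-.035,ty=-.004)))
E
```

```text
[ 0.269  0.25  -0.203  1.872 -0.012  0.861  0.351] [ 0.57561569 -0.07591353  0.09988937] [10.26345051  2.4460305   1.17733862] [ 0.44890523 -1.9115837  -0.04220539] 36.18741745569194 27.48635559109971
5 [-0.0044, -0.0022, 0.0014, -0.0075, 0.0269, -0.0004]
0 [-0.007, -0.003, 0.0019, -0.0148, 0.0537, -0.0004]
-10 [-0.0123, -0.0044, 0.0035, -0.0294, 0.1073, -0.0004]
-15 [-0.0147, -0.0051, 0.0047, -0.0367, 0.1341, -0.0004]
```

```bash
python3 - <<'E'
from mv import *
p,r,o=now(); M=r.as_matrix()
print("tilt",np.degrees(np.arctan2(M[:,2]@Z.apply([1,0,0]),-M[2,2])), "tool x in stand",Z.inv().apply(M[:,0]))
a=p-M@np.array([0,-.004,.019]); print("axis in stand",Z.inv().apply(a-[S[0],S[1],0]))
ax=Z.apply([1,0,0])
for t in range(14,43,4):
    d=R.from_rotvec(Z.apply([0,-np.radians(t-10),0]))
    # pivot about axis at (x of a, z=.12)
    c=np.r_[a[:2],.12]; q=c+d.apply(p-c)+.001*ax
    print([50]+np.r_[(q-p)/.6,d.as_rotvec()/np.pi].round(4).tolist(),end=",\n")
E
```

```text
tilt 10.021396855083996 tool x in stand [-1.32155396e-03  9.99999055e-01  3.78861129e-04]
axis in stand [ 0.00118343 -0.03439275  0.11929554]
[50, 0.0039, 0.0011, 0.0, 0.0058, -0.0214, 0.0],
[50, 0.0061, 0.0017, 0.0002, 0.0117, -0.0429, 0.0],
[50, 0.0084, 0.0023, 0.0005, 0.0175, -0.0643, 0.0],
[50, 0.0106, 0.0029, 0.001, 0.0234, -0.0858, 0.0],
[50, 0.0127, 0.0035, 0.0017, 0.0292, -0.1072, 0.0],
[50, 0.0149, 0.004, 0.0025, 0.035, -0.1286, 0.0],
[50, 0.0169, 0.0046, 0.0034, 0.0409, -0.1501, 0.0],
[50, 0.0189, 0.0051, 0.0045, 0.0467, -0.1715, 0.0],
```

>>> {"op": "step_arm", "data": {
  "commands": [25,0.0017,0.0005,0,0,0,0,25,0.0039,0.0011,0,0.0058,-0.0214,0,25,0.0061,0.0017,0.0002,0.0117,-0.0429,0,25,0.0084,0.0023,0.0005,0.0175,-0.0643,0,25,0.0106,0.0029,0.001,0.0234,-0.0858,0,25,0.0127,0.0035,0.0017,0.0292,-0.1072,0,25,0.0149,0.004,0.0025,0.035,-0.1286,0,25,0.0169,0.0046,0.0034,0.0409,-0.1501,0,25,0.0169,0.0046,0.0034,0.0409,-0.1501,0,25,0.0169,0.0046,0.0034,0.0409,-0.1501,0],
  "squeeze": 50
}}

```text
clock: 7.7
position: [0.5846, -0.0733, 0.1021]
ee_rot: [0.574, 0.752, 0.258, 0.196]
ft_force: [3.3, 2.6, 5.4]
grip_width: 0.418
grasp_force: 54.5
```

```bash
cat >> mv.py <<'E'
def report(ty=-.004):
    p,r,o=now(); M=r.as_matrix()
    t=np.degrees(np.arctan2(M[:,2]@Z.apply([1,0,0]),-M[2,2]))
    a=p-M@np.array([0,ty,.019])
    print("q",o["joint_pos"].round(2),"tilt",t.round(2),"toolx",Z.inv().apply(M[:,0]).round(4),"axis",Z.inv().apply(a-[S[0],S[1],0]).round(4))
    print("f",o["ft_force"].round(1),o["torque"].round(2),"w",(o["grip_width"]*85.4).round(2),o["grasp_force"].round(1),"clk",o["clock"])
    return p,r,t,a
E
python3 - <<'E'
from mv import *
p,r,t,a=report()
print(rel(p,r,*pose(t,-.0345,tx=.0012,ty=-.0,back=.07)))
p2,r2=pose(t,-.0345,tx=.0012,back=.07)
for T in(-25,): print(rel(p,r,*pose(T,-.0345,tx=.0012,back=.06)), rel(p,r,*pose(T,-.0345,tx=.0012,back=.0)))
E
```

```text
q [ 0.59  0.11 -0.39  2.21 -0.84  0.34  1.22] tilt 37.88 toolx [-0.0023  1.      0.0011] axis [ 0.0014 -0.0343  0.1196]Traceback (most recent call last):
  File "<stdin>", line 2, in <module>
  File "mv.py", line 22, in report
    print("f",o["ft_force"].round(1),o["torque"].round(2),"w",(o["grip_width"]*85.4).round(2),o["grasp_force"].round(1),"clk",o["clock"])
                                                              ^^^^^^^^^^^^^^^^^^^^^^^^^^^^
AttributeError: 'float' object has no attribute 'round'
```

```bash
sed -i 's/(o\["grip_width"\]\*85.4).round(2),o\["grasp_force"\].round(1)/round(o["grip_width"]*85.4,2),round(o["grasp_force"],1)/' mv.py
python3 - <<'E'
from mv import *
p,r,t,a=report()
for T in(20,0,-25): print(rel(p,r,*pose(T,-.0345,tx=.0012)))
E
```

```text
q [ 0.59  0.11 -0.39  2.21 -0.84  0.34  1.22] tilt 37.88 toolx [-0.0023  1.      0.0011] axis [ 0.0014 -0.0343  0.1196]
f [3.3 2.6 5.4] [ 0.53 -0.71  0.2 ] w 35.66 54.5 clk 7.7
[-0.0035, -0.0013, 0.0, -0.0265, 0.0957, -0.0007]
[-0.0139, -0.0042, -0.0019, -0.0558, 0.2029, -0.0006]
[-0.0268, -0.0077, 0.0011, -0.0925, 0.3369, -0.0005]
```

>>> {"op": "step_arm", "data": {
  "commands": [62,0,0,0,0,0,0,62,0,0,0,0,0,0,62,-0.0017,-0.0006,0,-0.0133,0.0478,-0.0003,62,-0.0035,-0.0013,0,-0.0265,0.0957,-0.0007,62,-0.0087,-0.0028,-0.001,-0.041,0.149,-0.0007,62,-0.0139,-0.0042,-0.0019,-0.0558,0.2029,-0.0006,62,-0.019,-0.0056,-0.001,-0.071,0.257,-0.0006,62,-0.0235,-0.0068,0.0003,-0.083,0.303,-0.0005,62,-0.0268,-0.0077,0.0011,-0.0925,0.3369,-0.0005,62,-0.0268,-0.0077,0.0011,-0.0925,0.3369,-0.0005]
}}

```text
clock: 8.95
position: [0.5663, -0.0775, 0.0978]
ee_rot: [0.592, 0.775, -0.175, -0.134]
ft_force: [-0.1, 0.2, -0.6]
grip_width: 0.725
grasp_force: 0.0
```

```bash
python3 - <<'E'
from mv import *
p,r,t,a=report(0)
print(rel(p,r,*pose(-25,-.0345,tx=.0012)))
E
```

```text
q [ 0.09  0.64 -0.15  1.38  0.18  1.57  0.18] tilt -25.42 toolx [-8.e-04  1.e+00  6.e-04] axis [-0.0007 -0.0335  0.115 ]
f [-0.1  0.2 -0.6] [ 0.14 -0.48 -0.02] w 61.92 0.0 clk 8.95
[0.0037, -0.0007, 0.0082, 0.0004, -0.0023, -0.0002]
```

>>> {"op": "step_arm", "data": {
  "commands": [62,0.0037,-0.0007,0.0082,0,-0.0023,0,62,0.0037,-0.0007,0.0082,0,-0.0023,0,62,0.0037,-0.0007,0.0082,0,-0.0023,0,55,0.0037,-0.0007,0.0082,0,-0.0023,0,50,0.0037,-0.0007,0.0082,0,-0.0023,0,47,0.0037,-0.0007,0.0082,0,-0.0023,0,30,0.0037,-0.0007,0.0082,0,-0.0023,0,30,0.0037,-0.0007,0.0082,0,-0.0023,0,30,0.0037,-0.0007,0.0082,0,-0.0023,0,30,0.0037,-0.0007,0.0082,0,-0.0023,0],
  "squeeze": 40
}}

```text
clock: 10.2
position: [0.5698, -0.0789, 0.1058]
ee_rot: [0.594, 0.776, -0.17, -0.128]
ft_force: [5.1, 0.9, -1.1]
grip_width: 0.499
grasp_force: 41.9
```

```bash
python3 - <<'E'
from mv import *
p,r,t,a=report(0)
c=np.r_[w(S,(.0012,0,0))[:2],.12]
for k in range(1,10):
    d=R.from_rotvec(Z.apply([0,-np.radians(52.3*k/9),0]))
    print("%4.1f"%(t+52.3*k/9),np.r_[(c+d.apply(p-c)-p)/.6,d.as_rotvec()/np.pi].round(4).tolist())
E
```

```text
q [ 0.09  0.63 -0.15  1.37  0.18  1.57  0.18] tilt -24.63 toolx [ 7.0e-04  1.0e+00 -3.5e-03] axis [ 0.002  -0.0357  0.123 ]
f [ 5.1  0.9 -1.1] [ 0.3  -1.52  0.05] w 42.59 41.9 clk 10.2
-18.8 [0.0024, 0.0006, -0.0011, 0.0085, -0.0311, 0.0]
-13.0 [0.0048, 0.0013, -0.0019, 0.017, -0.0623, 0.0]
-7.2 [0.0074, 0.002, -0.0025, 0.0254, -0.0934, 0.0]
-1.4 [0.01, 0.0027, -0.0027, 0.0339, -0.1246, 0.0]
 4.4 [0.0126, 0.0034, -0.0028, 0.0424, -0.1557, 0.0]
10.2 [0.0151, 0.0041, -0.0025, 0.0509, -0.1869, 0.0]
16.0 [0.0177, 0.0048, -0.002, 0.0594, -0.218, 0.0]
21.9 [0.0202, 0.0055, -0.0012, 0.0679, -0.2492, 0.0]
27.7 [0.0225, 0.0061, -0.0001, 0.0763, -0.2803, 0.0]
```

```bash
python3 - <<'E'
from h import *
import cv2
a=camera("top")[150:250,300:420,::-1];b=camera("side")[190:290,240:340,::-1]
cv2.imwrite("pics/d.png",np.hstack([cv2.convertScaleAbs(cv2.resize(i,(400,400),interpolation=cv2.INTER_CUBIC),alpha=1.5) for i in(a,b)]))
E
```

```text
(no output)
```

View pics/d.png

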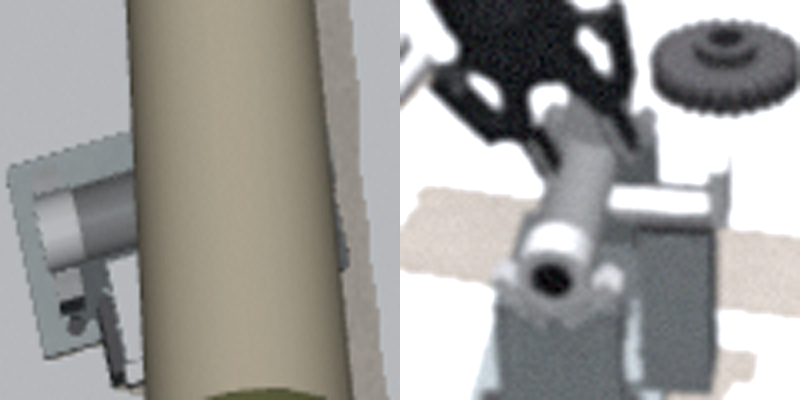

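The side view shows the gripper straddling the shaft at (590,150), tilted back as planned, with the shaft still seated. I'll do the second stroke.

>>> {"op": "step_arm", "data": {
  "commands": [30,0.0024,0.0006,-0.0011,0.0085,-0.0311,0,30,0.0048,0.0013,-0.0019,0.017,-0.0623,0,30,0.0074,0.002,-0.0025,0.0254,-0.0934,0,30,0.01,0.0027,-0.0027,0.0339,-0.1246,0,30,0.0126,0.0034,-0.0028,0.0424,-0.1557,0,30,0.0151,0.0041,-0.0025,0.0509,-0.1869,0,30,0.0177,0.0048,-0.002,0.0594,-0.218,0,30,0.0202,0.0055,-0.0012,0.0679,-0.2492,0,30,0.0225,0.0061,-0.0001,0.0763,-0.2803,0,30,0.0225,0.0061,-0.0001,0.0763,-0.2803,0],
  "squeeze": 50
}}

```text
clock: 11.55
position: [0.5827, -0.0755, 0.1066]
ee_rot: [0.591, 0.77, 0.19, 0.147]
ft_force: [8.2, 2.3, -3.2]
grip_width: 0.496
grasp_force: 52.8
```

```bash
python3 - <<'E'
from mv import *
p,r,t,a=report(0)
import cv2
a=camera("top")[150:250,300:420,::-1];b=camera("side")[190:290,240:340,::-1]
cv2.imwrite("pics/e.png",np.hstack([cv2.convertScaleAbs(cv2.resize(i,(400,400),interpolation=cv2.INTER_CUBIC),alpha=1.2) for i in(a,b)]))
E
```

```text
q [ 0.44  0.13 -0.29  2.09 -0.32  0.51  0.67] tilt 27.73 toolx [ 0.0042  1.     -0.002 ] axis [-0.0013 -0.0358  0.1235]
f [ 8.2  2.3 -3.2] [ 0.16 -0.59  0.02] w 42.36 52.8 clk 11.55
```

View pics/e.png

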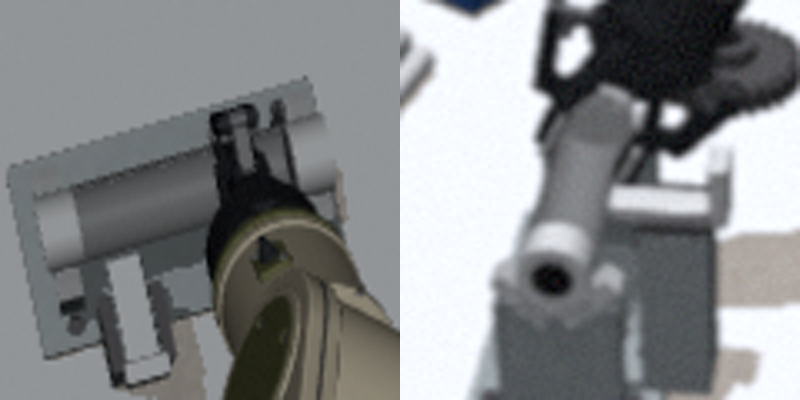

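```bash
python3 - <<'E'
from h import *
import cv2
S=[0.56605,-0.04288,0.26585]
def prof(im,n,ys,xs,z=.12):
    g=cv2.cvtColor(im,cv2.COLOR_BGR2GRAY).astype(np.float32);out=[]
    for x in xs:
        uv=np.array([proj(n,w(S,(x+.001,y,z))) for y in ys],np.float32)
        out.append(cv2.remap(g,uv[None,:,0],uv[None,:,1],cv2.INTER_LINEAR).mean())
    return np.round(out).astype(int)
xs=np.arange(-.034,.035,.003)
print((xs*1000).round().astype(int))
new=camera("top")[:,:,::-1].copy()
cv2.imwrite("pics/top2.png",new)
old=cv2.imread("pics/top0.png")
for nm,im in(("old",old),("new",new)):
    print(nm,"mid",prof(im,"top",np.linspace(0,.03,12),xs)); print(nm,"end",prof(im,"top",np.linspace(.08,.095,8),xs))
    print(nm,"y65",prof(im,"top",np.linspace(.063,.07,5),xs))
b=camera("side")[:,:,::-1].copy();o=cv2.imread("pics/side0.png")
for nm,im in(("old",o),("new",b)): print("side",nm,prof(im,"side",np.linspace(.0,.03,8),xs,.142))
E
```

```text
[-34 -31 -28 -25 -22 -19 -16 -13 -10  -7  -4  -1   2   5   8  11  14  17
  20  23  26  29  32]
old mid [57 56 56 56 52 47 57 64 68 72 74 79 81 77 72 69 79 89 91 91 92 92 92]
old end [ 91  90  88  88  66  61  78  93 103 108 115 119 119 119 117 111 104  96
  81  75  93  94  91]
old y65 [59 56 58 57 51 47 57 63 68 71 74 79 80 75 70 68 74 79 91 93 93 92 92]
new mid [59 59 59 59 52 51 61 67 72 75 79 84 85 82 76 72 68 62 55 73 95 95 95]
new end [ 95  94  91  91  67  63  83  96 106 114 121 123 124 123 121 116 109  99
  84  82  97  97  95]
new y65 [61 58 60 59 53 50 60 66 70 74 78 83 85 82 76 72 67 60 58 70 95 96 95]
side old [ 69  69  72  79  88  98 102 106 108 109 108 106 105 109 108  87  78 106
 154 193 207 208 207]
side new [ 69  77  68  67  84  98 104 107 110 112 112 109 106 102  96  87  82 102
 150 189 204 209 210]
```

```bash
python3 - <<'E'
from mv import *
p,r,t,a=report(0)
for T in (27.7,40): print(rel(p,r,*pose(T,-.0345,tx=.0012)))
E
```

```text
q [ 0.44  0.13 -0.29  2.09 -0.32  0.51  0.67] tilt 27.59 toolx [ 0.0032  1.     -0.0016] axis [-0.0012 -0.0358  0.1233]
f [2.1 1.8 5.1] [ 0.2  -0.09 -0.01] w 42.21 53.7 clk 11.75
[0.0033, 0.0032, -0.0055, 0.0007, -0.0005, 0.001]
[0.0087, 0.0047, -0.0017, 0.0185, -0.0664, 0.0011]
```

>>> {"op": "step_arm", "data": {
  "commands": [60,0,0,0,0,0,0,60,0,0,0,0,0,0,60,0,0,0,0,0,0,60,0.006,0.004,-0.0035,0.0095,-0.0334,0.001,60,0.0087,0.0047,-0.0017,0.0185,-0.0664,0.0011,60,0.0087,0.0047,-0.0017,0.0185,-0.0664,0.0011,25,0.0087,0.0047,-0.0017,0.0185,-0.0664,0.0011,25,0.0087,0.0047,-0.0017,0.0185,-0.0664,0.0011,25,0.0087,0.0047,-0.0017,0.0185,-0.0664,0.0011,25,0.0087,0.0047,-0.0017,0.0185,-0.0664,0.0011],
  "squeeze": 25
}}

```text
clock: 13.0
position: [0.5878, -0.0732, 0.1055]
ee_rot: [0.571, 0.747, 0.271, 0.207]
ft_force: [-8.0, -1.3, 9.9]
grip_width: 0.504
grasp_force: 23.9
```

```bash
python3 - <<'E'
from mv import *
p,r,t,a=report(0)
for T in (20,0,-5,-20,-40): print(T,rel(p,r,*pose(T,-.0345,tx=.0012)))
E
```

```text
q [ 0.65  0.11 -0.44  2.22 -0.96  0.32  1.34] tilt 39.92 toolx [ 0.e+00  1.e+00 -2.e-04] axis [ 0.0008 -0.0349  0.1201]
f [-8.  -1.3  9.9] [-0.06  0.72  0.13] w 43.07 23.9 clk 13.0
20 [-0.0087, -0.0016, -0.0056, -0.029, 0.1068, -0.0]
0 [-0.0192, -0.0045, -0.0075, -0.0582, 0.214, -0.0]
-5 [-0.0218, -0.0052, -0.0074, -0.0655, 0.2408, -0.0]
-20 [-0.0296, -0.0073, -0.0056, -0.0874, 0.3212, -0.0]
-40 [-0.0388, -0.0098, -0.0001, -0.1166, 0.4284, -0.0]
```

Round reads about 43 mm at this grip, so the readings are consistent with the flat now being up. I'll open, back off along the tool, and go behind the keeper tab.

```bash
python3 - <<'E'
from mv import *
p,r,t,a=report(0)
print(rel(p,r,*pose(40,-.0345,tx=.0012,back=.1)))
# vertical tool: grasp offset .019 -> TCP z = zaxis-.019
print(rel(p,r,*pose(0,-.0,tx=-.11,zaxis=.27+.019)))
print(rel(p,r,*pose(0,.05,tx=-.150,zaxis=.26+.019)))
E
```

```text
q [ 0.65  0.11 -0.44  2.22 -0.96  0.32  1.34] tilt 39.92 toolx [ 0.e+00  1.e+00 -2.e-04] axis [ 0.0008 -0.0349  0.1201]
f [-8.  -1.3  9.9] [-0.06  0.72  0.13] w 43.07 23.9 clk 13.0
[-0.1029, -0.0273, 0.1276, 0.0002, -0.0004, 0.0]
[-0.2131, 0.0023, 0.2742, -0.0582, 0.214, -0.0]
[-0.2993, 0.0652, 0.2575, -0.0582, 0.214, -0.0]
```

>>> {"op": "step_arm", "data": {
  "commands": [62,0,0,0,0,0,0,62,0,0,0,0,0,0,62,0,0,0,0,0,0,62,-0.051,-0.0136,0.0638,0,0,0,62,-0.1029,-0.0273,0.1276,0,0,0,62,-0.16,-0.013,0.2,-0.02,0.07,0,40,-0.2131,0.0023,0.2742,-0.0582,0.214,0,20,-0.2131,0.0023,0.2742,-0.0582,0.214,0,0,-0.2993,0.0652,0.2575,-0.0582,0.214,0,0,-0.2993,0.0652,0.2575,-0.0582,0.214,0]
}}

```text
clock: 14.25
position: [0.4072, -0.031, 0.2593]
ee_rot: [0.605, 0.796, -0.002, -0.001]
ft_force: [0.2, -0.1, -0.0]
grip_width: 0.003
grasp_force: 0.0
```

```bash
python3 - <<'E'
from mv import *
import cv2
p,r,t,a=report(0)
print(rel(p,r,*pose(0,.05,tx=-.150,zaxis=.26+.019)),rel(p,r,*pose(0,.05,tx=-.150,zaxis=.158+.019)))
b=camera("side")[195:310,245:335,::-1];a=camera("top")[150:250,300:400,::-1]
cv2.imwrite("pics/f.png",np.hstack([cv2.resize(i,(390,500),interpolation=cv2.INTER_CUBIC) for i in(a,b)]))
E
```

```text
q [ 0.73 -0.16 -0.68  1.91 -0.1   1.37  0.35] tilt -0.2 toolx [-4.3e-03  1.0e+00 -4.0e-04] axis [-0.1501  0.0532  0.2783]
f [ 0.2 -0.1 -0. ] [ 0.02 -0.03 -0.05] w 0.23 0.0 clk 14.25
[0.0017, -0.0051, 0.0012, 0.0004, -0.001, -0.0014] [0.0017, -0.0051, -0.1688, 0.0004, -0.001, -0.0014]
```

View pics/f.png

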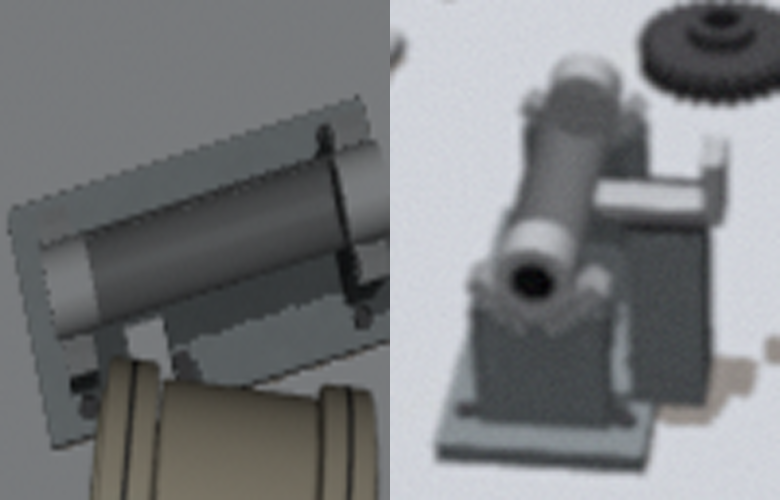

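The shaft is still seated in the Vs. I'll descend behind the tab and start pushing.

```bash
python3 - <<'E'
from mv import *
p,r,t,a=report(0)
for x in(-.15,-.135,-.12,-.105,-.095): print(x,rel(p,r,*pose(0,.05,tx=x,zaxis=.158+.019)))
E
```

```text
q [ 0.73 -0.16 -0.67  1.91 -0.1   1.36  0.35] tilt -0.01 toolx [-8.e-04  1.e+00  6.e-04] axis [-0.15    0.0507  0.278 ]
f [ 0.  -0.5  0.2] [-0.03 -0.05 -0.  ] w 0.12 0.0 clk 14.35
-0.15 [0.0003, -0.0011, -0.1683, -0.0002, -0.0001, -0.0003]
-0.135 [0.0244, 0.0055, -0.1683, -0.0002, -0.0001, -0.0003]
-0.12 [0.0486, 0.0121, -0.1683, -0.0002, -0.0001, -0.0003]
-0.105 [0.0727, 0.0186, -0.1683, -0.0002, -0.0001, -0.0003]
-0.095 [0.0888, 0.023, -0.1683, -0.0002, -0.0001, -0.0003]
```

>>> {"op": "step_arm", "data": {
  "commands": [0,0.0003,-0.0011,-0.08,0,0,0,0,0.0003,-0.0011,-0.1683,0,0,0,0,0.0003,-0.0011,-0.1683,0,0,0,0,0.0003,-0.0011,-0.1683,0,0,0,0,0.0244,0.0055,-0.1683,0,0,0,0,0.0365,0.009,-0.1683,0,0,0,0,0.0486,0.0121,-0.1683,0,0,0,0,0.0607,0.0153,-0.1683,0,0,0,0,0.0727,0.0186,-0.1683,0,0,0,0,0.0727,0.0186,-0.1683,0,0,0]
}}

```text
clock: 15.6
position: [0.4517, -0.0222, 0.1581]
ee_rot: [0.607, 0.795, 0.0, -0.001]
ft_force: [-0.6, -0.1, -0.1]
grip_width: 0.002
grasp_force: 0.0
```

```bash
python3 - <<'E'
from mv import *
import cv2
p,r,t,a=report(0)
for x in(-.1,-.097,-.094,-.091,-.088,-.067): print(x,rel(p,r,*pose(0,.05,tx=x,zaxis=.158+.019)))
E
```

```text
q [ 0.68  0.06 -0.74  1.96  0.04  1.14  0.19] tilt -0.0 toolx [-1.0e-04  1.0e+00  1.3e-03] axis [-0.1049  0.0499  0.1771]
f [-0.6 -0.1 -0.1] [-0.01 -0.01  0.  ] w 0.18 0.0 clk 15.6
-0.1 [0.0078, 0.0022, -0.0001, -0.0004, -0.0001, -0.0]
-0.097 [0.0126, 0.0035, -0.0001, -0.0004, -0.0001, -0.0]
-0.094 [0.0175, 0.0048, -0.0001, -0.0004, -0.0001, -0.0]
-0.091 [0.0223, 0.0062, -0.0001, -0.0004, -0.0001, -0.0]
-0.088 [0.0271, 0.0075, -0.0001, -0.0004, -0.0001, -0.0]
-0.067 [0.0609, 0.0167, -0.0001, -0.0004, -0.0001, -0.0]
```

>>> {"op": "step_arm", "data": {
  "commands": [0,0.002,0.0005,0,0,0,0,0,0.004,0.001,0,0,0,0,0,0.006,0.0016,0,0,0,0,0,0.008,0.0022,0,0,0,0,0,0.01,0.0027,0,0,0,0,0,0.012,0.0033,0,0,0,0,0,0.0142,0.0039,0,0,0,0,0,0.0142,0.0039,0,0,0,0,0,0.0142,0.0039,0,0,0,0,0,0.0142,0.0039,0,0,0,0]
}}

```text
clock: 16.85
position: [0.4601, -0.0202, 0.1582]
ee_rot: [0.607, 0.794, 0.0, -0.0]
ft_force: [-0.4, -0.1, -1.5]
grip_width: -0.001
grasp_force: 0.4
```

```bash
python3 - <<'E'
from mv import *
import cv2
p,r,t,a=report(0)
i=camera("side")[180:270,265:345,::-1]
cv2.imwrite("pics/g.png",cv2.resize(i,(533,600),interpolation=cv2.INTER_CUBIC))
E
```

```text
q [ 0.67  0.08 -0.75  1.94  0.06  1.14  0.17] tilt 0.01 toolx [4.e-04 1.e+00 5.e-04] axis [-0.0963  0.0497  0.1772]
f [-0.4 -0.1 -1.5] [ 0.03  0.2  -0.03] w -0.05 0.4 clk 16.85
```

View pics/g.png

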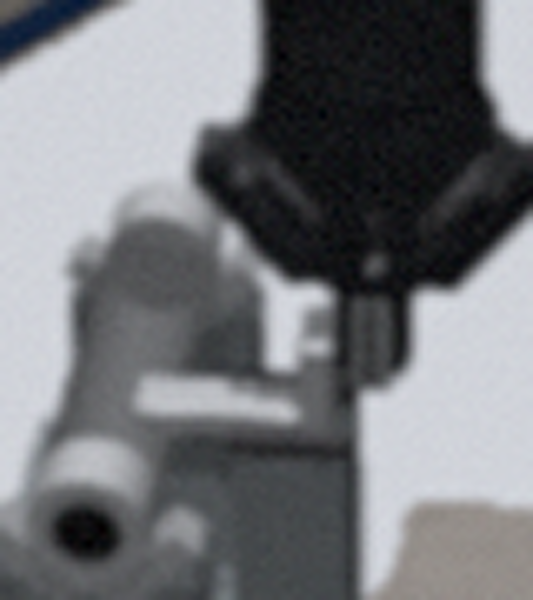

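The fingers are against the tab at (335,345) and the bar's end is reaching the shaft at (140,395), with almost no force. I'll continue slowly.

>>> {"op": "step_arm", "data": {
  "commands": [0,0.002,0.0005,0,0,0,0,0,0.004,0.001,0,0,0,0,0,0.006,0.0016,0,0,0,0,0,0.008,0.0022,0,0,0,0,0,0.008,0.0022,0,0,0,0,0,0.008,0.0022,0,0,0,0,0,0.008,0.0022,0,0,0,0,0,0.008,0.0022,0,0,0,0,0,0.008,0.0022,0,0,0,0,0,0.008,0.0022,0,0,0,0]
}}

```text
clock: 18.15
position: [0.4647, -0.0188, 0.1581]
ee_rot: [0.607, 0.795, 0.0, -0.0]
ft_force: [-0.3, 0.2, -1.0]
grip_width: -0.0
grasp_force: 0.0
```

>>> {"op": "step_arm", "data": {
  "commands": [0,0.002,0.0005,0,0,0,0,0,0.004,0.001,0,0,0,0,0,0.006,0.0016,0,0,0,0,0,0.008,0.0022,0,0,0,0,0,0.008,0.0022,0,0,0,0,0,0.008,0.0022,0,0,0,0,0,0.008,0.0022,0,0,0,0,0,0.008,0.0022,0,0,0,0,0,0.008,0.0022,0,0,0,0,0,0.008,0.0022,0,0,0,0]
}}

```text
clock: 19.4
position: [0.4696, -0.0175, 0.1582]
ee_rot: [0.607, 0.794, 0.0, -0.0]
ft_force: [-0.9, 0.1, 0.0]
grip_width: 0.001
grasp_force: 0.0
```

```bash
python3 - <<'E'
from mv import *
import cv2
p,r,t,a=report(0)
i=camera("side")[:,:,::-1].copy(); cv2.imwrite("pics/s3.png",i)
# bar brightness along x at y=.05, z=.1465 (bar top)
g=cv2.cvtColor(i,cv2.COLOR_BGR2GRAY)
for y in(.045,.05,.055):
    print([int(g[tuple(np.round(proj("side",w(S,(x/1000,y,.1465)))).astype(int)[::-1])]) for x in range(-85,36,5)])
E
```

```text
q [ 0.66  0.11 -0.75  1.92  0.08  1.15  0.15] tilt -0.0 toolx [3.e-04 1.e+00 7.e-04] axis [-0.0864  0.0498  0.1772]
f [-0.9  0.1  0. ] [ 0.05  0.01 -0.01] w 0.05 0.0 clk 19.4
[39, 31, 39, 56, 90, 102, 131, 115, 134, 136, 155, 185, 190, 188, 186, 188, 186, 135, 103, 91, 114, 202, 212, 210, 209]
[51, 49, 55, 75, 98, 111, 166, 178, 189, 174, 180, 193, 191, 189, 192, 187, 188, 155, 103, 89, 106, 197, 210, 210, 210]
[80, 83, 73, 82, 98, 116, 177, 184, 183, 182, 180, 193, 194, 194, 191, 187, 183, 154, 108, 96, 97, 207, 211, 211, 210]
```

The bar's end is now at about x = 0, past where the round would have blocked it, so the flat is up. I'll push on to home.

>>> {"op": "step_arm", "data": {
  "commands": [0,0.003,0.0008,0,0,0,0,0,0.006,0.0016,0,0,0,0,0,0.009,0.0025,0,0,0,0,0,0.012,0.0033,0,0,0,0,0,0.015,0.0041,0,0,0,0,0,0.018,0.0049,0,0,0,0,0,0.0195,0.0053,0,0,0,0,0,0.0195,0.0053,0,0,0,0,0,0.0195,0.0053,0,0,0,0,0,0.0195,0.0053,0,0,0,0]
}}

```text
clock: 20.7
position: [0.4813, -0.0143, 0.1582]
ee_rot: [0.607, 0.794, 0.0, -0.0]
ft_force: [-0.5, 0.7, 0.3]
grip_width: -0.002
grasp_force: 0.0
```

>>> {"op": "step_arm", "data": {
  "commands": [0,0.001,0.0003,0,0,0,0,0,0.002,0.0005,0,0,0,0,0,0.003,0.0008,0,0,0,0,0,0.004,0.0011,0,0,0,0,0,0.005,0.0014,0,0,0,0,0,0.0055,0.0015,0,0,0,0,0,0.0055,0.0015,0,0,0,0,0,0.0055,0.0015,0,0,0,0,0,0.0055,0.0015,0,0,0,0,0,0.0055,0.0015,0,0,0,0]
}}

```text
clock: 21.95
position: [0.4845, -0.0134, 0.1581]
ee_rot: [0.607, 0.795, 0.0, -0.0]
ft_force: [-1.6, 0.0, 0.7]
grip_width: 0.007
grasp_force: 0.6
```

>>> {"op": "step_arm", "data": {
  "commands": [0,0.001,0.0003,0,0,0,0,0,0.002,0.0005,0,0,0,0,0,0.003,0.0008,0,0,0,0,0,0.004,0.0011,0,0,0,0,0,0.004,0.0011,0,0,0,0,0,0.004,0.0011,0,0,0,0,0,0.004,0.0011,0,0,0,0,0,0.004,0.0011,0,0,0,0,0,0.004,0.0011,0,0,0,0,0,0.004,0.0011,0,0,0,0]
}}

```text
clock: 23.2
position: [0.4869, -0.0128, 0.1581]
ee_rot: [0.607, 0.794, 0.0, -0.0]
ft_force: [-1.3, -0.2, 0.1]
grip_width: 0.002
grasp_force: 0.2
```

>>> {"op": "step_arm", "data": {
  "commands": [0,0.001,0.0003,0,0,0,0,0,0.002,0.0005,0,0,0,0,0,0.003,0.0008,0,0,0,0,0,0.004,0.0011,0,0,0,0,0,0.004,0.0011,0,0,0,0,0,0.004,0.0011,0,0,0,0,0,0.004,0.0011,0,0,0,0,0,0.004,0.0011,0,0,0,0,0,0.004,0.0011,0,0,0,0,0,0.004,0.0011,0,0,0,0]
}}

```text
clock: 24.45
position: [0.4892, -0.0121, 0.1581]
ee_rot: [0.607, 0.794, 0.0, -0.0]
ft_force: [-4.2, 0.1, 2.4]
grip_width: 0.0
grasp_force: 1.9
```

```bash
python3 - <<'E'
from mv import *
import cv2
p,r,t,a=report(0)
g=cv2.cvtColor(camera("side"),cv2.COLOR_RGB2GRAY)
for y in(.045,.05,.055):
    print([int(g[tuple(np.round(proj("side",w(S,(x/1000,y,.1465)))).astype(int)[::-1])]) for x in range(-20,36,3)])
E
```

```text
q [ 0.63  0.16 -0.75  1.87  0.12  1.16  0.11] tilt -0.02 toolx [3.e-04 1.e+00 7.e-04] axis [-0.066   0.0498  0.1771]
f [-4.2  0.1  2.4] [-0.1   0.75 -0.03] w 0.03 1.9 clk 24.45
[139, 152, 173, 181, 188, 183, 188, 189, 185, 188, 186, 184, 186, 193, 210, 211, 213, 212, 211]
[181, 186, 191, 189, 191, 192, 189, 190, 189, 188, 188, 190, 190, 197, 208, 211, 210, 211, 212]
[198, 194, 191, 189, 184, 184, 183, 181, 182, 179, 179, 191, 187, 194, 203, 212, 210, 210, 213]
```

>>> {"op": "step_arm", "data": {
  "commands": [0,0.001,0.0003,0,0,0,0,0,0.002,0.0005,0,0,0,0,0,0.003,0.0008,0,0,0,0,0,0.003,0.0008,0,0,0,0,0,0.003,0.0008,0,0,0,0,0,0.003,0.0008,0,0,0,0,0,0.003,0.0008,0,0,0,0,0,0.003,0.0008,0,0,0,0,0,0.003,0.0008,0,0,0,0,0,0.003,0.0008,0,0,0,0]
}}

```text
clock: 25.75
position: [0.4894, -0.0121, 0.158]
ee_rot: [0.607, 0.794, -0.002, -0.002]
ft_force: [-14.9, -2.4, 10.2]
grip_width: -0.001
grasp_force: 7.5
```

It hit the hard stop at 15 N without moving further, and the bar's end matches 0.052. I'll back away and lift.

>>> {"op": "step_arm", "data": {
  "commands": [0,-0.02,-0.0054,0,0,0,0,0,-0.06,-0.0163,0,0,0,0,0,-0.1,-0.0272,0,0,0,0,0,-0.1,-0.0272,0.08,0,0,0,0,-0.1,-0.0272,0.17,0,0,0,0,-0.1,-0.0272,0.25,0,0,0,0,-0.1,-0.0272,0.25,0,0,0,0,-0.1,-0.0272,0.25,0,0,0,0,-0.1,-0.0272,0.25,0,0,0,0,-0.1,-0.0272,0.25,0,0,0]
}}

```text
clock: 27.0
position: [0.4308, -0.0279, 0.3073]
ee_rot: [0.607, 0.795, -0.0, -0.001]
ft_force: [-1.3, 0.1, 0.2]
grip_width: 0.003
grasp_force: 0.0
```

```bash
python3 - <<'E'
from mv import *
import cv2
report(0)
a=camera("top")[150:250,290:410,::-1];b=camera("side")[190:310,240:340,::-1]
cv2.imwrite("pics/z.png",np.hstack([cv2.resize(i,(400,480),interpolation=cv2.INTER_CUBIC) for i in(a,b)]))
E
```

```text
q [ 0.74 -0.12 -0.7   1.77 -0.08  1.46  0.32] tilt -0.08 toolx [2.0e-04 1.0e+00 1.5e-03] axis [-0.1266  0.0499  0.3263]
f [-1.3  0.1  0.2] [-0.04 -0.02  0.04] w 0.28 0.0 clk 27.0
```

View pics/z.png

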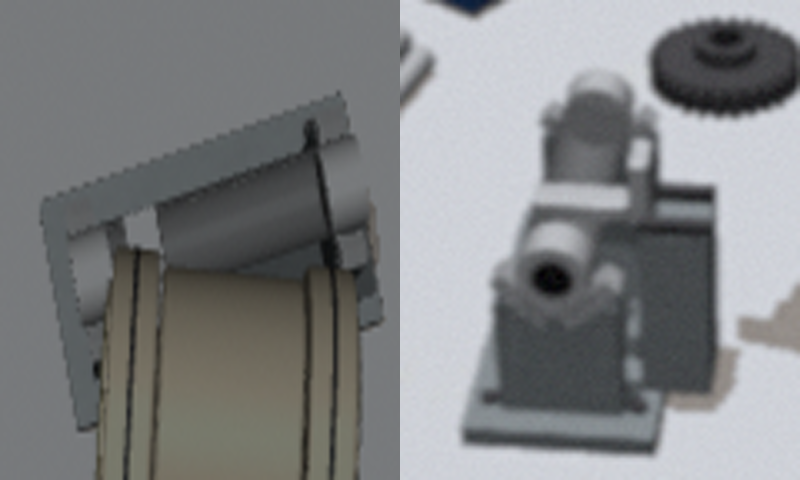

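The side view shows the bar lying across the shaft at (585,195), with the tab at (640,165) moved up to it. The shaft is seated and the gripper is clear, so I'll hand in.

```bash
python3 -c "
from workcell import *
print(hand_in())"
```

```text
the job is handed in; nothing more can be done
None
```

I rolled the shaft until its flat faced up and pushed the keeper home to its hard stop at about 0.052 m. The shaft stayed in its Vs, the gripper is clear of everything, and the job was handed in at about 27 s, with no verdict returned.

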